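Charge the pot scrubber with soap using sprung tongs

TASK

Take the sprung tongs out of the pegged rack, squeeze them on the knob of the greasy pot scrubber and lift it into the well of the steel holder, never touching the scrubber with your fingers. With the tongs, press it down on the sprung soap plate with about 10 newtons for about a second (the soap plate jams above 14 N), then let go so that it rests in the well, and stand the tongs back upright between the pegs of the rack. Leave the bowl, jug, rolling pin and clip where they are.

Things in the scene. Friction and masses are not known exactly. Their poses are not given: they have to be found in the camera images.
- tongs: Sprung steel tongs, 120 mm tall, 0.11 kg, on their tips in the rack. Origin midway between the tips, level with their undersides; z up, arms close along y (symmetric). Arms: flat bars 20 mm wide (x), 4 thick, hinged 114 mm up under a 22 mm cap. Finger stops jut out 6 mm, tops 59 mm up. Tips 26 mm wide (x), 20 high, 9 thick; gap 45 mm when free, 18 mm (the knob's size) when the arms are parallel.
- tongs_grip (a point): Where to hold both arms of the tongs, from above, closing along the tongs' y: 82 mm above their origin, fingertips just over the stops. There 45 mm over the outsides when free, 36 mm when parallel; tips move 3 times as far. Spring: about 5 N here at first touch, 14 N when parallel; a third of any further squeeze reaches the tips. 41 mm carries the tongs, tips 34 mm apart; 60 N grips the knob well.
- rack: White plastic pegged drying rack, fixed; base 100 x 130 x 12 mm, origin centre of its underside, z up. The tongs stand on the base at its centre, y along the rack's y. Four pegs 8 mm thick, 30 tall at x = +-21, y = +-24 mm keep them upright (34 mm free between them in x). Six more, 22 mm tall, at x = +-42 and y = 0, +-55 mm.
- scrubber: Rigid pot scrubber standing on its round head, 46 mm across, 38 mm high, with an upright round wooden knob 18 mm across and 34 mm tall on top (total 72 mm). Origin: centre of the head's underside, z up. About 0.09 kg. Hold the knob with the tips just above the head: when pressing down, the tips' undersides then bear on the head.
- holder: Fixed steel pot scrubber holder: a round well 52 mm across inside, on a foot 90 mm across; rim 48 mm above the origin (centre of its underside), z up. In it a sprung soap plate, whose top stands 15 to 39 mm above the origin (soap left; not reported, find it by touch). It pushes back with 1.4 N at first and 3.5 N more per mm, solid after 9 mm; 14 N jams it.
- bowl: Bystander: empty blue plastic bowl, 130 mm across, 50 mm high, origin centre of its underside.
- jug: Bystander: white ceramic jug with a handle, 125 mm high, 92 mm across, origin centre of its underside.
- rolling_pin: Bystander: short wooden rolling pin lying along its y axis, 220 mm long, 40 mm thick, origin under its middle.
- clip: Bystander: white plastic drying-rack clip, 75 mm long (x), 10 mm wide, 16 mm high, origin centre of its underside.

How it is judged:
By the outcome, as a careful person would: the job done as asked, in the order asked, and still so for the second after the job is handed in, with the robot touching nothing.
It also fails if it takes over 70 s, if anything falls off the work surface, if the arm or the gripper's body presses on something with over 40 N, if the wrist force passes 120 N, or if a joint passes its speed limit or range.

ROBOT

A 7-joint arm with a two-finger parallel gripper is mounted at the origin on the work surface. World frame = base frame: x ahead of the robot, y to its left, z up, the work surface at z = 0. Lengths are in m, angles in rad, forces in N, time in s.
With the tool pointing down it reaches from about 0.4 to 0.925 m from the base axis. Payload 5.6 kg.
Tool frame: the origin (TCP) lies midway between the tips of the shut fingers; the grasp point (between the pads) lies 19 mm behind it; z points along the fingers, y is the line along which they close (so a half turn about z gives the same grasp; the last joint's range is limited). The gripper opens to 85 mm and grips with 20 to 120 N. Pads are 22 mm wide; open, the fingers measure 114 mm over their backs; the gripper's body (76 mm by 85 mm) begins 54 mm behind the grasp point. The pads swing forward as they close: fully open they stand 13 mm farther back than shut.
Start: joints at [1.272, 0.468, -0.012, 1.603, 0.006, 1.071, -0.056], TCP at [0.164, -0.629, 0.231] pointing down, gripper open.
Joint ranges: [-2.53, 2.53], [-0.31, 2.02], [-1.57, 1.55], [0.28, 2.44], [-1.29, 4.43], [0.15, 1.84], [-2.92, 2.92]. Speed limits (rad/s): [2.57, 2.57, 3.14, 3.14, 3.14, 3.14, 3.14].

INTERFACE

Orientations are given as a unit quaternion [x, y, z, w].
In Python, from plant import telemetry, viewer, order gives the robot as it stands. The module is installed in compiled form; this text tells all that it offers.
- The arm moves only by the shell command python3 -m inch 'ROWS' [FORCE]. ROWS is JSON, a list that holds one entry, the list of rows, each a list of 7 numbers: the shift along the tool's x, y, z in units of 25 mm (1.0 is 25 mm), then the turn, a rotation vector about the tool's x, y, z in degrees, then the opening, from 0 (shut) to 1 (fully open). A call has 1 to 12 rows; each row is the pose to reach, as a shift and turn from the pose commanded when the call began, along the tool's axes at that moment; what a row does not reach only later rows make up. A row lasts 1/12 s, in which the tool goes at most 41.7 mm and 7.16 degrees, less where a joint would pass 70% of its speed; a pose out of reach is approached as far as the arm can. A call with a gripper value outside its range is refused whole. The fingers move at their own pace and stop on an object; FORCE is the grip in N (left out, the last holds). Time passes only in rows, so rows that repeat a pose let the fingers close. It gives the time, the measured TCP pose, the force, the opening and the grip force at its end, in the units of the state.
- telemetry.state(): the state, without advancing time (a new reading comes with each control period).
- viewer.capture(name): name is "scene" or "top" or "wrist"; returns (picture, depth): 400x640x3 uint8, red, green, blue; 400x640 float32, m along the optical axis (not along the pixel's ray), 0 where there is no reading.
- viewer.camera_model(name): a dict with "fov_y" (degrees; the focal length in pixels is half the picture's height over the tangent of half this angle, whatever the lens; pixels are square), "cx", "cy" (the principal point, pixels), "position" and "attitude" of the camera in the world; the wrist camera has in their place "tool_from_camera" (4x4, takes a point from camera to tool coordinates, whose origin is the TCP and whose axes are the flange's). Camera axes: x right, y down, z forward; pixel columns grow to the right and rows downward; lengths in m; the calibration is good to about 2 mm. A picture is of the moment at which its call begins: read the wrist's pose just before it. camera_model takes no time and is no camera call.
- order.sign_off(): hands the job in; it is judged then, once.
The state is a dict: "time": time; "joints": joint angles; "dq": joint speeds; "joint_torque": joint torques, N m; "eef_pos": TCP position; "tcp_rot": TCP orientation; "force": force on the tool from outside, world axes, zero at the start; "moment": the same for the moment, N m; "width": finger opening in m; "finger_force": force on a finger pad.
Only numpy, scipy, OpenCV 4.12 (cv2) and the standard library are available. Lean on these libraries where they do the work, as an engineer would, in place of code of your own. Each camera call takes 0.05 s, during which the arm holds its last target. There are 200 camera calls.

## Working session

There is one attempt and no reset: what is moved stays moved. The work goes in short steps, Python scripts to look and compute and a shell command to move; the robot and the scene stay as the last step left them, time stands still between calls to the robot, and variables do not carry over. Pictures are saved under pics/ and viewed, at most 10 in all, crops included, and the job is handed in when it is done.

```bash
mkdir -p pics; cat > h.py <<'E'
import numpy as np, cv2
from scipy.spatial.transform import Rotation as R
from plant import telemetry, viewer, order
def cam(name, T=None):
    m=viewer.camera_model(name); return m
def st():
    s=telemetry.state(); print({k:np.round(s[k],4).tolist() for k in("time","eef_pos","tcp_rot","force","width","finger_force","joints")}); return s
def campose(name,s=None):
    m=viewer.camera_model(name); f=200/np.tan(np.radians(m["fov_y"])/2)
    if name=="wrist":
        T=np.eye(4);T[:3,:3]=R.from_quat(s["tcp_rot"]).as_matrix();T[:3,3]=s["eef_pos"];T=T@np.array(m["tool_from_camera"])
    else:
        T=np.eye(4);a=np.array(m["attitude"]);T[:3,:3]=R.from_quat(a).as_matrix() if a.size==4 else a.reshape(3,3);T[:3,3]=m["position"]
    return T,f,m["cx"],m["cy"]
def cloud(depth,cp):
    T,f,cx,cy=cp; v,u=np.mgrid[:400,:640]
    P=np.stack([(u-cx)/f*depth,(v-cy)/f*depth,depth],-1)@T[:3,:3].T+T[:3,3]
    P[depth<=0]=np.nan; return P
def shot(name):
    s=telemetry.state(); cp=campose(name,s); im,d=viewer.capture(name)
    return im,d,cloud(d,cp),cp
E
python3 - <<'E'
from h import *
st()
for n in("top","scene"):
    im,d,P,cp=shot(n); cv2.imwrite(f"pics/{n}0.png",im[:,:,::-1]); np.savez(f"{n}0.npz",im=im,d=d,P=P)
    m=viewer.camera_model(n); print(m)
E
```

```text
{'time': 0.0, 'eef_pos': [0.1642, -0.6283, 0.2303], 'tcp_rot': [0.9918, 0.1275, -0.0002, -0.0009], 'force': [0.0067, 0.1843, -0.1533], 'width': 0.0855, 'finger_force': 0.0, 'joints': [1.272, 0.4684, -0.0116, 1.6037, 0.006, 1.0714, -0.0563]}
{'fov_y': 51.72370842505829, 'cx': 322.6284716107418, 'cy': 198.56546207594775, 'position': array([ 0.35526064, -0.02619214,  1.16909538]), 'attitude': array([ 0.74595746, -0.6575158 ,  0.06996568, -0.07953142])}
{'fov_y': 53.79937777142489, 'cx': 311.706725845356, 'cy': 199.22931737853682, 'position': array([1.27408485, 0.1690581 , 0.63683966]), 'attitude': array([ 0.55015472,  0.70538167, -0.35849648, -0.26692087])}
```

View pics/top0.png

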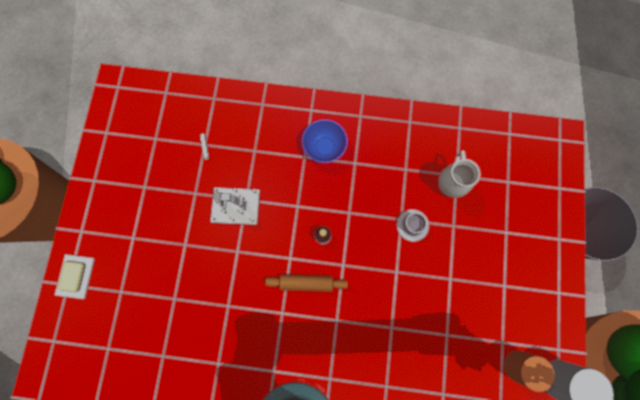

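View pics/scene0.png

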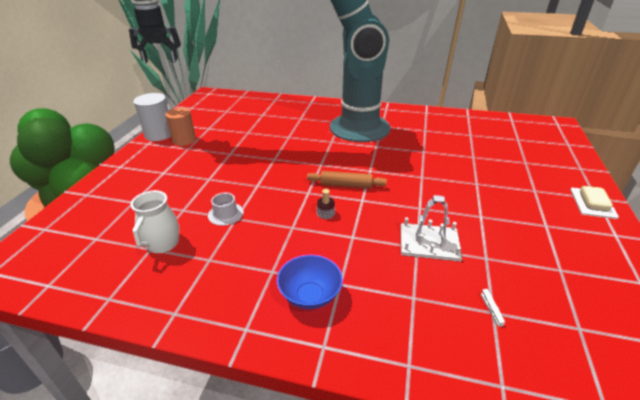

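The top view shows the rack with tongs at (235,205), scrubber at (322,234), holder at (413,225), jug at (460,178), bowl at (325,141), pin at (306,284) and clip at (204,147). The scene view agrees.

```bash
python3 - <<'E'
from h import *
z=np.load("top0.npz"); P=z["P"]; im=z["im"].astype(int)
for (u,v) in [(235,215),(322,234),(413,225),(300,320),(204,147),(500,300),(150,150),(400,100)]: print((u,v),P[v,u].round(4))
def box(u0,u1,v0,v1,zl,zh,n):
    Q=P[v0:v1,u0:u1].reshape(-1,3); Q=Q[(Q[:,2]>zl)&(Q[:,2]<zh)]
    (c,wh,a)=cv2.minAreaRect(Q[:,:2].astype(np.float32)); (cc,r)=cv2.minEnclosingCircle(Q[:,:2].astype(np.float32))
    print(n,len(Q),"c",np.round(c,4),np.round(wh,4),round(a,1),"circ",np.round(cc,4),round(r,4),"mean",Q.mean(0).round(4))
box(200,270,175,235,.006,.02,"rack");box(200,270,175,235,.1,.14,"tongscap");box(200,270,175,235,.05,.1,"tongs")
box(300,340,215,255,.03,.05,"scrubhead");box(300,340,215,255,.06,.09,"knob")
box(390,435,200,250,.04,.06,"rim");box(390,435,200,250,.005,.035,"foot/plate")
# rack image zoom
c=np.hstack([z["im"][180:240,190:280],z["im"][200:260,370:460]])
cv2.imwrite("pics/c0.png",cv2.resize(c[:,:,::-1],None,fx=4.4,fy=4.4,interpolation=cv2.INTER_CUBIC))
E
```

```text
(235, 215) [0.5234 0.2458 0.0154]
(322, 234) [ 0.4933 -0.0068  0.0737]
(413, 225) [ 0.5571 -0.256   0.0217]
(300, 320) [0.2619 0.0242 0.0045]
(204, 147) [0.7112 0.3699 0.0177]
(500, 300) [ 0.3831 -0.515  -0.001 ]
(150, 150) [6.872e-01 5.335e-01 3.000e-04]
(400, 100) [ 0.9385 -0.1896  0.0041]
rack 1260 c [0.5555 0.2572] [0.1665 0.197 ] 3.6 circ [0.5642 0.2678] 0.1118 mean [0.5473 0.2492 0.0128]
tongscap 131 c [0.5511 0.2519] [0.0202 0.0405] 5.2 circ [0.5513 0.2517] 0.0218 mean [0.5513 0.2479 0.1247]
tongs 72 c [0.5477 0.2524] [0.0204 0.0623] 12.0 circ [0.5484 0.2522] 0.0316 mean [0.55   0.2394 0.0781]
scrubhead 174 c [ 0.4983 -0.0075] [0.0444 0.0414] 7.2 circ [ 0.4988 -0.0072] 0.0229 mean [ 0.4978 -0.0074  0.0387]
knob 37 c [ 0.4984 -0.0067] [0.0168 0.0153] 52.3 circ [ 0.499  -0.0068] 0.0089 mean [ 0.4986 -0.0069  0.0722]
rim 94 c [ 0.5594 -0.2573] [0.0557 0.0576] 3.2 circ [ 0.5604 -0.2574] 0.0295 mean [ 0.5584 -0.2573  0.0467]
foot/plate 426 c [ 0.565  -0.2579] [0.1353 0.1236] 7.2 circ [ 0.561  -0.2578] 0.0842 mean [ 0.5593 -0.2576  0.0174]
```

View pics/c0.png

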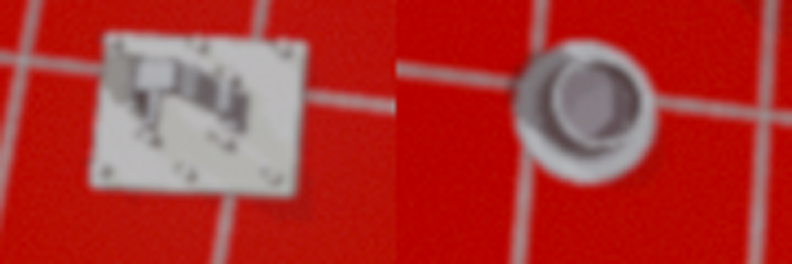

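```bash
cat >> h.py <<'E'
def to(x,y,z,yaw=None,s=None):
    "print shift (units) and turn about tool z for a straight-down target"
    s=s or telemetry.state(); M=R.from_quat(s["tcp_rot"])
    d=M.inv().apply(np.array([x,y,z])-s["eef_pos"])/0.025
    cur=M.as_matrix()[:,0]; cy=np.degrees(np.arctan2(cur[1],cur[0])); t=cy if yaw is None else yaw
    c,sn=np.cos(np.radians(t)),np.sin(np.radians(t))
    G=R.from_matrix(np.array([[c,sn,0],[sn,-c,0],[0,0,-1]]))
    rv=np.degrees((M.inv()*G).as_rotvec())
    print("yaw now",cy.round(2),"shift",d.round(3),"turn",rv.round(2),"rows",(np.linalg.norm(d)/1.668).round(1))
E
python3 - <<'E'
from h import *
z=np.load("top0.npz"); P=z["P"]; im=z["im"].astype(int)
T,f,cx,cy=campose("top")
m=((im[:,:,1]>110)).astype(np.uint8); m[:,:200]=0;m[:,275:]=0;m[:180]=0;m[240:]=0
n,l,stt,c=cv2.connectedComponentsWithStats(cv2.morphologyEx(m,cv2.MORPH_OPEN,np.ones((5,5))))
i=1+np.argmax(stt[1:,4]); v,u=np.nonzero(l==i)
d=np.stack([(u-cx)/f,(v-cy)/f,np.ones(len(u))],-1)@T[:3,:3].T; Q=T[:3,3]+d*((.012-T[2,3])/d[:,2:])
print(len(u),cv2.minAreaRect(Q[:,:2].astype(np.float32)))
print(viewer.camera_model("wrist"))
to(0.5,-.3,.26); to(.47,.25,.30,5)
E
```

```text
1558 ((0.5508071780204773, 0.25228580832481384), (0.10236194729804993, 0.133128821849823), 4.806167125701904)
{'fov_y': 58.74551731533472, 'cx': 317.00135048178976, 'cy': 201.0652108073008, 'tool_from_camera': array([[ 3.46381884e-04, -9.55078670e-01, -2.96352179e-01,
         7.64631493e-02],
       [ 9.99999883e-01,  4.31205028e-04, -2.20861819e-04,
         9.22017818e-04],
       [ 3.38728962e-04, -2.96352068e-01,  9.55078707e-01,
        -1.42390171e-01],
       [ 0.00000000e+00,  0.00000000e+00,  0.00000000e+00,
         1.00000000e+00]])}
yaw now 14.65 shift [16.315 -9.314 -1.169] turn [-0.09  0.01 -0.  ] rows 11.3
yaw now 14.65 shift [ 20.719 -30.904  -2.736] turn [-0.09  0.01  9.65] rows 22.4
```

```bash
python3 -m inch '[[[16.3,-9.3,-1.2,0,0,0,1],[16.3,-9.3,-1.2,0,0,0,1],[16.3,-9.3,-1.2,0,0,0,1],[16.3,-9.3,-1.2,0,0,0,1],[16.3,-9.3,-1.2,0,0,0,1],[16.3,-9.3,-1.2,0,0,0,1],[16.3,-9.3,-1.2,0,0,0,1],[16.3,-9.3,-1.2,0,0,0,1],[16.3,-9.3,-1.2,0,0,0,1],[16.3,-9.3,-1.2,0,0,0,1],[16.3,-9.3,-1.2,0,0,0,1],[16.3,-9.3,-1.2,0,0,0,1]]]'
python3 - <<'E'
from h import *
to(.52,.249,.26,4.8)
E
```

```text
time: 1.1
eef_pos: [0.5049, -0.2939, 0.2616]
tcp_rot: [0.991, 0.132, 0.002, -0.001]
force: [0.5, 1.4, 0.6]
width: 0.0853
finger_force: 0.0
yaw now 15.19 shift [  6.274 -20.797   0.131] turn [-0.15 -0.19 10.39] rows 13.0
```

```bash
python3 -m inch '[[[6.3,-20.9,0.1,0,0,10,1],[6.3,-20.9,0.1,0,0,10,1],[6.3,-20.9,0.1,0,0,10,1],[6.3,-20.9,0.1,0,0,10,1],[6.3,-20.9,0.1,0,0,10,1],[6.3,-20.9,0.1,0,0,10,1],[6.3,-20.9,0.1,0,0,10,1],[6.3,-20.9,0.1,0,0,10,1],[6.3,-20.9,0.1,0,0,10,1],[6.3,-20.9,0.1,0,0,10,1],[6.3,-20.9,0.1,0,0,10,1],[6.3,-20.9,0.1,0,0,10,1]]]'
python3 -m inch '[[[0,-0.2,0,0,0,0,1],[0,-0.2,0,0,0,0,1],[0,-0.2,0,0,0,0,1],[0,-0.2,0,0,0,0,1]]]'
python3 - <<'E'
from h import *
im,d,P,cp=shot("wrist"); cv2.imwrite("pics/w1.png",im[:,:,::-1]); np.savez("w1.npz",im=im,d=d,P=P)
st(); to(.5508,.2523,.26,4.8)
def box(Q,zl,zh,n):
    Q=Q.reshape(-1,3); Q=Q[(Q[:,2]>zl)&(Q[:,2]<zh)&(np.hypot(Q[:,0]-.551,Q[:,1]-.252)<.1)]
    c,wh,a=cv2.minAreaRect(Q[:,:2].astype(np.float32)); print(n,len(Q),np.round(c,4),np.round(wh,4),round(a,1),Q.mean(0).round(4))
box(P,.125,.14,"cap");box(P,.008,.016,"base");box(P,.06,.085,"arms+stops");box(P,.03,.045,"pegs")
E
```

```text
time: 2.1
eef_pos: [0.518, 0.1996, 0.2588]
tcp_rot: [0.999, 0.04, -0.0, 0.0]
force: [1.3, 0.2, 1.2]
width: 0.0855
finger_force: 0.0
time: 2.43
eef_pos: [0.5182, 0.201, 0.2585]
tcp_rot: [0.999, 0.039, -0.0, 0.001]
force: [0.0, -0.0, -1.3]
width: 0.0854
finger_force: 0.0
{'time': 2.4833, 'eef_pos': [0.5183, 0.2008, 0.2587], 'tcp_rot': [0.9992, 0.0391, -0.0002, 0.0006], 'force': [0.0336, 0.5644, 0.044], 'width': 0.0852, 'finger_force': 0.0, 'joints': [-0.0721, 0.3225, -0.4392, 1.7841, 0.1553, 1.0698, -2.059]}
yaw now 4.48 shift [ 1.457 -1.952 -0.055] turn [ 0.07  0.03 -0.32] rows 1.5
cap 814 [0.5532 0.2508] [0.0201 0.0241] 4.4 [0.5538 0.2501 0.1305]
base 8603 [0.5531 0.2508] [0.099  0.1302] 4.5 [0.5584 0.2485 0.0119]
arms+stops 317 [0.5532 0.2507] [0.0199 0.063 ] 4.9 [0.5556 0.239  0.0743]
pegs 637 [0.553  0.2505] [0.0913 0.1176] 5.0 [0.5583 0.2498 0.0355]
```

View pics/w1.png

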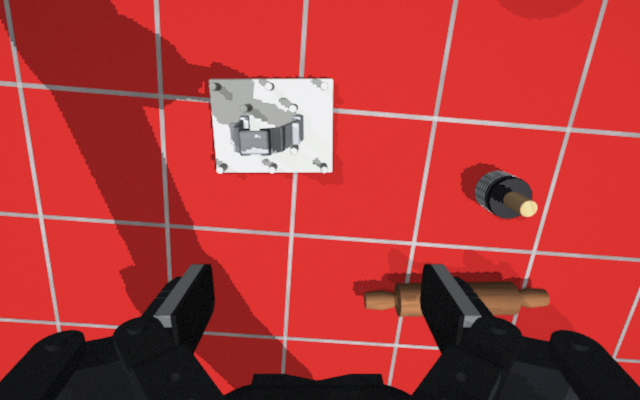

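The wrist view shows tongs cap at (255,138) in the rack, scrubber at (505,195), pin at (460,298). The estimates agree: rack at (0.553, 0.251), yaw about 4.6°.

```bash
python3 - <<'E'
from h import *
z=np.load("w1.npz");P=z["P"]
def box(c0,r,zl,zh,n):
    Q=P.reshape(-1,3); Q=Q[(Q[:,2]>zl)&(Q[:,2]<zh)&(np.hypot(Q[:,0]-c0[0],Q[:,1]-c0[1])<r)].astype(np.float32)
    cc,rr=cv2.minEnclosingCircle(Q[:,:2]);c,wh,a=cv2.minAreaRect(Q[:,:2]); print(n,len(Q),np.round(cc,4),round(rr,4),np.round(c,4),np.round(wh,4),Q.mean(0).round(4))
box((.499,-.007),.04,.068,.08,"knobtop");box((.499,-.007),.04,.03,.037,"head");box((.499,-.007),.04,.045,.08,"knob")
to(.5532,.2507,.2,4.6);to(.5532,.2507,.0745,4.6)
E
```

```text
Traceback (most recent call last):
cv2.error: OpenCV(4.12.0) /io/opencv/modules/imgproc/src/shapedescr.cpp:201: error: (-215:Assertion failed) count >= 0 && (depth == CV_32F || depth == CV_32S) in function 'minEnclosingCircle'
```

```bash
python3 - <<'E'
from h import *
z=np.load("w1.npz");P=z["P"]
for u,v in [(528,209),(500,185),(515,202),(490,180),(460,298)]: print(P[v,u],z["d"][v,u])
to(.5532,.2507,.2,4.6);to(.5532,.2507,.0745,4.6)
E
```

```text
[ 0.50070092 -0.00845684  0.07140886] 0.3477237
[0.51500729 0.00581232 0.03759029] 0.37542817
[ 0.50350789 -0.00143247  0.05921775] 0.35836032
[0.5158545  0.00833383 0.01984281] 0.39206138
[0.53392346 0.15473669 0.2995558 ] 0.11602388
yaw now 4.48 shift [ 1.548 -1.883  2.345] turn [ 0.07  0.02 -0.12] rows 2.0
yaw now 4.48 shift [ 1.55  -1.889  7.365] turn [ 0.07  0.02 -0.12] rows 4.7
```

```bash
python3 -m inch '[[[1.55,-1.88,1.5,0,0,0,1],[1.55,-1.88,1.5,0,0,0,1],[1.55,-1.88,2.3,0,0,0,1],[1.55,-1.88,3.3,0,0,0,1],[1.55,-1.88,4.3,0,0,0,1],[1.55,-1.88,5.3,0,0,0,1],[1.55,-1.88,6.3,0,0,0,1],[1.55,-1.88,7.0,0,0,0,1],[1.55,-1.88,7.36,0,0,0,1],[1.55,-1.88,7.36,0,0,0,1],[1.55,-1.88,7.36,0,0,0,1]]]' 20
python3 - <<'E'
from h import *
s=st(); to(.5532,.2507,.0745,4.6)
z=np.load("w1.npz");P=z["P"]
def box(c0,r,zl,zh,n):
    Q=P.reshape(-1,3); Q=Q[(Q[:,2]>zl)&(Q[:,2]<zh)&(np.hypot(Q[:,0]-c0[0],Q[:,1]-c0[1])<r)][:,:2].astype(np.float32)
    cc,rr=cv2.minEnclosingCircle(Q); print(n,len(Q),np.round(cc,4),round(rr,4),Q.mean(0).round(4))
box((.499,-.007),.04,.068,.08,"knobtop");box((.499,-.007),.04,.03,.04,"head")
E
```

```text
time: 3.4
eef_pos: [0.5533, 0.2522, 0.0753]
tcp_rot: [0.999, 0.04, 0.0, 0.0]
force: [0.9, 0.1, 0.4]
width: 0.0857
finger_force: 0.0
{'time': 3.4, 'eef_pos': [0.5533, 0.2522, 0.0753], 'tcp_rot': [0.9992, 0.0399, 0.0001, 0.0001], 'force': [0.8634, 0.0562, 0.3688], 'width': 0.0857, 'finger_force': 0.0, 'joints': [-0.2077, 0.6287, -0.3683, 1.795, 0.308, 0.7746, -2.2248]}
yaw now 4.57 shift [-0.009  0.059  0.032] turn [ 0.01 -0.01 -0.03] rows 0.0
knobtop 272 [ 0.4989 -0.0089] 0.0083 [ 0.5015 -0.0077]
head 1073 [ 0.5006 -0.0085] 0.0236 [ 0.5037 -0.0035]
```

```bash
python3 -m inch '[[[0,0.06,0,0,0,0,0.48],[0,0.06,0,0,0,0,0.48],[0,0.06,0,0,0,0,0.48],[0,0.06,0,0,0,0,0.48],[0,0.06,0,0,0,0,0.48],[0,0.06,0,0,0,0,0.48],[0,0.06,0,0,0,0,0.48],[0,0.06,0,0,0,0,0.48],[0,0.06,0,0,0,0,0.48]]]' 40

```

```text
time: 4.15
eef_pos: [0.5541, 0.2525, 0.077]
tcp_rot: [0.999, 0.041, 0.002, -0.001]
force: [-0.8, -0.6, 5.4]
width: 0.0415
finger_force: 10.1
```

```bash
python3 -m inch '[[[0,0,-0.3,0,0,0,0.48],[0,0,-0.8,0,0,0,0.48],[0,0,-1.6,0,0,0,0.48],[0,0,-2.4,0,0,0,0.48],[0,0,-3.2,0,0,0,0.48],[0,0,-4.2,0,0,0,0.48],[0,0,-4.8,0,0,0,0.48],[0,0,-4.8,0,0,0,0.48],[0,0,-4.8,0,0,0,0.48]]]'
python3 - <<'E'
from h import *
st(); im,d,P,cp=shot("wrist"); a=im
im2,d2,P2,c2=shot("scene"); np.savez("s2.npz",im=im2,P=P2)
cv2.imwrite("pics/m2.png",np.hstack([cv2.resize(a,(400,250)),cv2.resize(im2[60:280,330:530],(400,440))[:250] if 0 else cv2.resize(im2[110:260,360:520],(400,250))])[:,:,::-1])
m=(P2[...,2]>.04)&(np.hypot(P2[...,0]-.553,P2[...,1]-.252)<.06)
to(.499,-.0078,.22,4.6)
E
```

```text
time: 4.9
eef_pos: [0.5532, 0.2516, 0.1964]
tcp_rot: [0.999, 0.041, 0.001, -0.0]
force: [0.0, 0.6, -2.1]
width: 0.0412
finger_force: 6.9
{'time': 4.9, 'eef_pos': [0.5532, 0.2516, 0.1964], 'tcp_rot': [0.9992, 0.0406, 0.0011, -0.0003], 'force': [0.0147, 0.564, -2.1243], 'width': 0.0412, 'finger_force': 6.9035, 'joints': [-0.1621, 0.4757, -0.4237, 1.7226, 0.2279, 0.9898, -2.1592]}
yaw now 4.65 shift [-2.962 10.145 -1.021] turn [0.05 0.09 0.05] rows 6.4
```

View pics/m2.png

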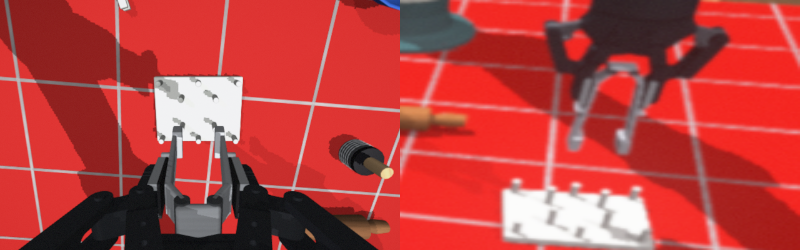

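The tongs hang upright in the gripper, tips at about (178,140) and (220,140) in the left view; the rack is empty.

```bash
cat >> h.py <<'E'
def sel(P,c0,r,zl,zh):
    Q=P.reshape(-1,3); return Q[(Q[:,2]>zl)&(Q[:,2]<zh)&(np.hypot(Q[:,0]-c0[0],Q[:,1]-c0[1])<r)]
def circ(Q,n):
    cc,rr=cv2.minEnclosingCircle(np.ascontiguousarray(Q[:,:2],np.float32)); print(n,len(Q),np.round(cc,4),round(rr,4),"z",np.percentile(Q[:,2],[5,50,95]).round(4))
def intool(P,s):
    return R.from_quat(s["tcp_rot"]).inv().apply(P.reshape(-1,3)-s["eef_pos"])
E
python3 -m inch '[[[-3,6.5,-1,0,0,0,0.48],[-3,6.5,-1,0,0,0,0.48],[-3,6.5,-1,0,0,0,0.48],[-3,6.5,-1,0,0,0,0.48],[-3,6.5,-1,0,0,0,0.48],[-3,6.5,-1,0,0,0,0.48],[-3,6.5,-1,0,0,0,0.48]]]'
python3 - <<'E'
from h import *
s=st(); im,d,P,cp=shot("wrist"); np.savez("w3.npz",im=im,d=d,P=P,p=s["eef_pos"],q=s["tcp_rot"])
circ(sel(P,(.499,-.008),.04,.069,.08),"knobtop");circ(sel(P,(.499,-.008),.04,.033,.041),"head")
L=intool(P,s); L=L[~np.isnan(L[:,0])]
m=(abs(L[:,0])<.02)&(abs(L[:,1])<.014)&(L[:,2]<-.03); print("cap z",np.percentile(L[m,2],[5,50,95]).round(4),m.sum(), L[m].mean(0))
m=(abs(L[:,0])<.03)&(abs(L[:,1])<.035)&(L[:,2]>.03)&(L[:,2]<.09)
for sg in(1,-1):
    A=L[m&(L[:,1]*sg>0)]; print("tip",len(A),A.min(0).round(4),A.max(0).round(4))
    h,e=np.histogram(A[:,2],bins=np.arange(.03,.072,.003)); print(h)
to(.499,-.0078,.13,4.6)
E
```

```text
time: 5.58
eef_pos: [0.4909, 0.0828, 0.2193]
tcp_rot: [0.999, 0.04, -0.001, 0.0]
force: [-0.6, 0.3, -1.2]
width: 0.0408
finger_force: 6.9
{'time': 5.5833, 'eef_pos': [0.4909, 0.0828, 0.2193], 'tcp_rot': [0.9992, 0.0396, -0.0006, 0.0], 'force': [-0.568, 0.3292, -1.1664], 'width': 0.0408, 'finger_force': 6.9051, 'joints': [0.1307, 0.2627, -0.4218, 1.9577, 0.1309, 0.9486, -1.8465]}
knobtop 332 [ 0.5012 -0.0089] 0.0089 z [0.0704 0.0718 0.073 ]
head 1319 [ 0.501  -0.0087] 0.023 z [0.0363 0.0379 0.0391]
cap z [-0.0818 -0.0553 -0.0438] 8511 [ 0.00734225 -0.00012221 -0.06249062]
tip 683 [-0.0135  0.0157  0.0303] [0.0129 0.0255 0.0644]
[ 26  16  22  21 203 252  28  28  27  30  20  10   0]
tip 694 [-0.0135 -0.0234  0.03  ] [ 0.0127 -0.0135  0.0647]
[ 25  23  23  26 177 277  24  33  28  24  22  12   0]
yaw now 4.67 shift [0.018 3.692 3.573] turn [-0.04  0.05  0.07] rows 3.1
```

```bash
python3 -m inch '[[[0.1,1.3,0,0,0,0,0.48],[0.1,2.8,0,0,0,0,0.48],[0.1,3.7,0,0,0,0,0.48],[0.1,3.7,0.5,0,0,0,0.48],[0.1,3.7,1,0,0,0,0.48],[0.1,3.7,1,0,0,0,0.48],[0.1,3.7,1,0,0,0,0.48]]]'
python3 - <<'E'
from h import *
s=st(); to(.5014,-.0078,.12,4.6); im,d,P,cp=shot("wrist")
circ(sel(P,(.501,-.008),.04,.069,.08),"knobtop");circ(sel(P,(.501,-.008),.04,.033,.041),"head")
E
```

```text
time: 6.22
eef_pos: [0.5011, -0.0068, 0.194]
tcp_rot: [0.999, 0.042, -0.001, -0.001]
force: [0.8, 0.2, -1.1]
width: 0.0414
finger_force: 6.9
{'time': 6.2167, 'eef_pos': [0.5011, -0.0068, 0.194], 'tcp_rot': [0.9991, 0.042, -0.0012, -0.0006], 'force': [0.8379, 0.239, -1.0999], 'width': 0.0414, 'finger_force': 6.906, 'joints': [0.2608, 0.2958, -0.3667, 1.9762, 0.1327, 0.8949, -1.6617]}
yaw now 4.81 shift [0.015 0.045 2.96 ] turn [-0.07  0.13  0.21] rows 1.8
knobtop 391 [ 0.5011 -0.0092] 0.009 z [0.0704 0.0718 0.073 ]
head 1562 [ 0.501  -0.0091] 0.0231 z [0.0366 0.038  0.0392]
```

```bash
python3 -m inch '[[[0,0.06,0.8,0,0,0,0.48],[0,0.06,1.6,0,0,0,0.48],[0,0.06,2.4,0,0,0,0.48],[0,0.06,3.0,0,0,0,0.48],[0,0.06,3.4,0,0,0,0.48],[0,0.06,3.56,0,0,0,0.48],[0,0.06,3.56,0,0,0,0.48],[0,0.06,3.56,0,0,0,0.48]]]'
python3 - <<'E'
from h import *
s=st(); to(.5014,-.0081,.105,4.6); im,d,P,cp=shot("wrist")
im2,d2,P2,c2=shot("scene")
cv2.imwrite("pics/m4.png",np.hstack([cv2.resize(im[100:400,170:470],(400,400)),cv2.resize(im2[140:240,270:370],(400,400),interpolation=cv2.INTER_CUBIC)])[:,:,::-1])
E
```

```text
time: 6.93
eef_pos: [0.5021, -0.0096, 0.1067]
tcp_rot: [0.999, 0.041, 0.001, -0.0]
force: [-0.5, -1.2, -0.6]
width: 0.0417
finger_force: 6.9
{'time': 6.9333, 'eef_pos': [0.5021, -0.0096, 0.1067], 'tcp_rot': [0.9992, 0.0409, 0.0006, -0.0], 'force': [-0.5095, -1.1922, -0.6212], 'width': 0.0417, 'finger_force': 6.9067, 'joints': [0.2262, 0.4264, -0.3295, 2.0406, 0.2081, 0.7046, -1.7241]}
yaw now 4.68 shift [-0.024 -0.063  0.066] turn [ 0.   -0.07  0.08] rows 0.1
```

View pics/m4.png

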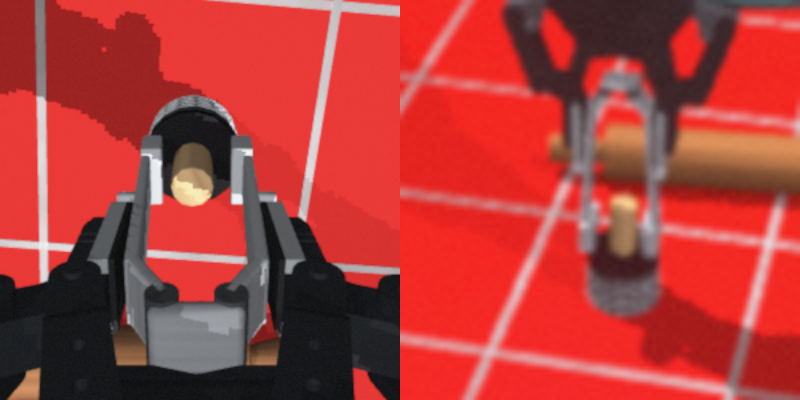

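The tips straddle the knob (about (192,170) left view, tips at 152 and 240), just above the head.

```bash
python3 -m inch '[[[0,-0.06,0.08,0,0,0,0.48],[0,-0.06,0.08,0,0,0,0.35],[0,-0.06,0.08,0,0,0,0.3],[0,-0.06,0.08,0,0,0,0.3],[0,-0.06,0.08,0,0,0,0.3],[0,-0.06,0.08,0,0,0,0.3],[0,-0.06,0.08,0,0,0,0.3],[0,-0.06,0.08,0,0,0,0.3]]]' 60
python3 - <<'E'
from h import *
st()
E
```

```text
time: 7.7
eef_pos: [0.5017, -0.0083, 0.1043]
tcp_rot: [0.999, 0.041, 0.0, -0.0]
force: [-0.1, 0.4, 2.7]
width: 0.0347
finger_force: 62.7
{'time': 7.7, 'eef_pos': [0.5017, -0.0083, 0.1043], 'tcp_rot': [0.9992, 0.0407, 0.0004, -0.0001], 'force': [-0.1368, 0.3914, 2.6508], 'width': 0.0347, 'finger_force': 62.703, 'joints': [0.2227, 0.4297, -0.3286, 2.0428, 0.2101, 0.6997, -1.7289]}
```

```bash
python3 -m inch '[[[0,0,-0.3,0,0,0,0.3],[0,0,-0.8,0,0,0,0.3],[0,0,-1.6,0,0,0,0.3],[0,0,-2.4,0,0,0,0.3],[0,0,-3.2,0,0,0,0.3],[0,0,-4,0,0,0,0.3],[0,0,-4,0,0,0,0.3],[0,0,-4,0,0,0,0.3]]]'
python3 - <<'E'
from h import *
s=st(); im,d,P,cp=shot("wrist"); np.savez("w5.npz",im=im,d=d,P=P)
L=intool(P,s); L=L[~np.isnan(L[:,0])]
m=(abs(L[:,0])<.04)&(abs(L[:,1])<.04)&(L[:,2]>.02)&(L[:,2]<.12)
A=L[m]; k=A[(A[:,2]<.037)&(abs(A[:,1])<.0085)]; print("knob",k.mean(0).round(4),np.percentile(k[:,2],[2,98]).round(4))
h=A[A[:,2]>.066];print("head",h.min(0).round(4),h.max(0).round(4))
to(.545,-.19,.205,4.6)
to(.562,-.259,.205,4.6)
E
```

```text
time: 8.37
eef_pos: [0.5014, -0.0089, 0.2046]
tcp_rot: [0.999, 0.04, 0.001, 0.0]
force: [0.2, 0.3, -2.5]
width: 0.0349
finger_force: 62.4
{'time': 8.3667, 'eef_pos': [0.5014, -0.0089, 0.2046], 'tcp_rot': [0.9992, 0.0404, 0.0007, 0.0004], 'force': [0.1956, 0.2918, -2.5271], 'width': 0.0349, 'finger_force': 62.3602, 'joints': [0.2682, 0.2804, -0.3698, 1.9682, 0.1277, 0.9137, -1.6566]}
knob [0.0005 0.0007 0.0327] [0.0311 0.0363]
head [-0.0213 -0.0217  0.066 ] [0.0226 0.0238 0.1021]
yaw now 4.63 shift [ 1.186  7.362 -0.059] turn [0.02 0.06 0.03] rows 4.5
yaw now 4.63 shift [ 1.641 10.167 -0.058] turn [0.02 0.06 0.03] rows 6.2
```

```bash
python3 -m inch '[[[0.2,1,0,0,0,0,0.3],[0.5,2.4,0,0,0,0,0.3],[0.7,4,0,0,0,0,0.3],[1,5.6,0,0,0,0,0.3],[1.1,6.8,0,0,0,0,0.3],[1.2,7.4,0,0,0,0,0.3],[1.2,7.4,0,0,0,0,0.3],[1.2,7.4,0,0,0,0,0.3]]]'
python3 - <<'E'
from h import *
s=st(); im,d,P,cp=shot("wrist"); np.savez("w6.npz",im=im,d=d,P=P)
circ(sel(P,(.562,-.259),.04,.0455,.052),"rim");circ(sel(P,(.562,-.259),.06,.003,.012),"foot");circ(sel(P,(.562,-.259),.024,.01,.04),"in")
q=sel(P,(.562,-.259),.018,.005,.045); print(np.histogram(q[:,2],bins=np.arange(.005,.046,.003)))
cv2.imwrite("pics/w6.png",im[:,:,::-1])
E
```

```text
time: 9.08
eef_pos: [0.5451, -0.1903, 0.2022]
tcp_rot: [0.999, 0.04, -0.002, -0.001]
force: [0.4, 0.3, -1.7]
width: 0.0346
finger_force: 62.2
{'time': 9.0833, 'eef_pos': [0.5451, -0.1903, 0.2022], 'tcp_rot': [0.9992, 0.0399, -0.0016, -0.0009], 'force': [0.4063, 0.2601, -1.7396], 'width': 0.0346, 'finger_force': 62.2412, 'joints': [0.4969, 0.4004, -0.2767, 1.7955, 0.1286, 0.9669, -1.3236]}
rim 750 [ 0.5633 -0.26  ] 0.0292 z [0.0462 0.0478 0.0489]
foot 1648 [ 0.5593 -0.26  ] 0.0482 z [0.0031 0.0039 0.0095]
in 1839 [ 0.5625 -0.2601] 0.0233 z [0.0208 0.022  0.0231]
(array([   0,    0,    0,    0,    2, 1084,   93,    0,    0,    0,    0,
          0,    0]), array([0.005, 0.008, 0.011, 0.014, 0.017, 0.02 , 0.023, 0.026, 0.029,
       0.032, 0.035, 0.038, 0.041, 0.044]))
```

View pics/w6.png

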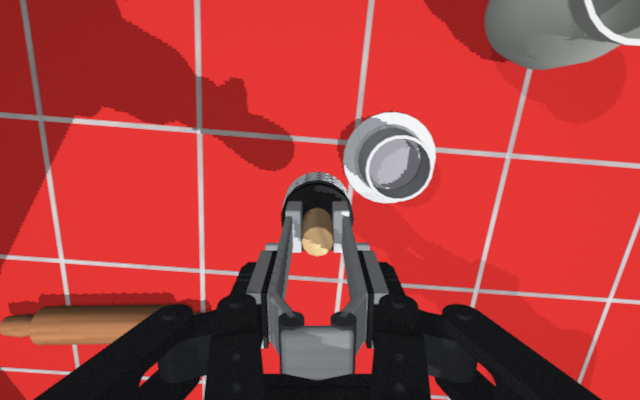

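The picture shows the well at (398,165) with its plate visible inside, and the scrubber held upright between the tips at (318,215). Depth puts the rim centre at about (0.563,-0.260) and the plate at z of about 0.022.

```bash
python3 - <<'E'
from h import *
to(.5627,-.259,.165,4.6)
E
```

```text
yaw now 4.71 shift [0.463 2.858 1.495] turn [-0.13  0.14  0.11] rows 2.0
```

```bash
python3 -m inch '[[[0.2,1.3,0,0,0,0,0.3],[0.46,2.5,0.2,0,0,0,0.3],[0.46,2.86,0.6,0,0,0,0.3],[0.46,2.86,1.2,0,0,0,0.3],[0.46,2.86,1.4,0,0,0,0.3],[0.46,2.86,1.4,0,0,0,0.3],[0.46,2.86,1.4,0,0,0,0.3],[0.46,2.86,1.4,0,0,0,0.3]]]'
python3 - <<'E'
from h import *
s=st(); im,d,P,cp=shot("wrist"); np.savez("w6.npz",im=im,d=d,P=P)
circ(sel(P,(.5625,-.26),.032,.0455,.050),"rim")
q=sel(P,(.5633,-.26),.03,.09,.15)
L=intool(P,s);L=L[~np.isnan(L[:,0])]
k=L[(L[:,2]<.037)&(L[:,2]>.02)&(abs(L[:,1])<.0085)&(abs(L[:,0])<.02)]; print("knob",k.mean(0).round(4),np.percentile(k[:,2],[2,98]).round(4))
h=sel(P,s["eef_pos"][:2],.04,s["eef_pos"][2]-.08,s["eef_pos"][2]-.066); circ(h,"head")
to(.5627,-.259,.15,4.6)
E
```

```text
time: 9.8
eef_pos: [0.5641, -0.2594, 0.1697]
tcp_rot: [0.999, 0.042, 0.0, -0.0]
force: [-0.0, -0.3, -1.9]
width: 0.0351
finger_force: 62.2
{'time': 9.8, 'eef_pos': [0.5641, -0.2594, 0.1697], 'tcp_rot': [0.9991, 0.0416, 0.0005, -0.0], 'force': [-0.0073, -0.3136, -1.9244], 'width': 0.0351, 'finger_force': 62.1801, 'joints': [0.5603, 0.5018, -0.2446, 1.7185, 0.1444, 0.9381, -1.2283]}
rim 506 [ 0.5635 -0.2601] 0.0289 z [0.0464 0.0477 0.0489]
knob [0.0005 0.0007 0.0329] [0.0313 0.036 ]
head 1337 [ 0.5639 -0.2605] 0.0232 z [0.0907 0.1028 0.1036]
yaw now 4.74 shift [-0.057 -0.039  0.798] turn [ 0.02 -0.07  0.14] rows 0.5
```

```bash
python3 -m inch '[[[-0.02,-0.02,0.2,0,0,0,0.3],[-0.02,-0.02,0.4,0,0,0,0.3],[-0.02,-0.02,0.6,0,0,0,0.3],[-0.02,-0.02,0.8,0,0,0,0.3],[-0.02,-0.02,1.0,0,0,0,0.3],[-0.02,-0.02,1.2,0,0,0,0.3],[-0.02,-0.02,1.4,0,0,0,0.3],[-0.02,-0.02,1.5,0,0,0,0.3],[-0.02,-0.02,1.5,0,0,0,0.3],[-0.02,-0.02,1.5,0,0,0,0.3]]]'; python3 -c "
from h import *
st()"
```

```text
time: 10.68
eef_pos: [0.5629, -0.2604, 0.1313]
tcp_rot: [0.999, 0.041, -0.0, -0.0]
force: [-0.1, -0.7, -2.6]
width: 0.0346
finger_force: 62.2
{'time': 10.6833, 'eef_pos': [0.5629, -0.2604, 0.1313], 'tcp_rot': [0.9992, 0.0406, -0.0001, -0.0], 'force': [-0.0902, -0.6925, -2.6224], 'width': 0.0346, 'finger_force': 62.2242, 'joints': [0.5545, 0.5476, -0.235, 1.7449, 0.1596, 0.868, -1.2404]}
```

```bash
python3 -m inch '[[[0,0,0.08,0,0,0,0.3],[0,0,0.16,0,0,0,0.3],[0,0,0.2,0,0,0,0.3],[0,0,0.2,0,0,0,0.3]]]'; python3 -m inch '[[[0,0,0.04,0,0,0,0.3],[0,0,0.04,0,0,0,0.3]]]';python3 -m inch '[[[0,0,0.04,0,0,0,0.3],[0,0,0.04,0,0,0,0.3]]]'
```

```text
time: 11.02
eef_pos: [0.5629, -0.2604, 0.1265]
tcp_rot: [0.999, 0.041, 0.0, 0.0]
force: [-0.5, -0.2, -0.7]
width: 0.0349
finger_force: 62.3
time: 11.18
eef_pos: [0.563, -0.2604, 0.1258]
tcp_rot: [0.999, 0.041, 0.0, 0.0]
force: [-0.5, -0.0, 1.3]
width: 0.0349
finger_force: 62.5
time: 11.35
eef_pos: [0.5631, -0.2604, 0.125]
tcp_rot: [0.999, 0.041, 0.0, 0.0]
force: [-1.2, 0.8, 4.4]
width: 0.0348
finger_force: 62.8
```

```bash
python3 -m inch '[[[0,0,0.03,0,0,0,0.3],[0,0,0.03,0,0,0,0.3]]]'; python3 - <<'E'
from h import *
f=[]
for i in range(3): f.append(telemetry.state()["force"][2]); viewer.capture("top")
print(f, telemetry.state()["eef_pos"])
E
```

```text
time: 11.52
eef_pos: [0.5632, -0.2604, 0.1244]
tcp_rot: [0.999, 0.041, 0.0, 0.0]
force: [-1.4, 1.0, 5.8]
width: 0.0346
finger_force: 63.0
[np.float64(5.781387926983549), np.float64(6.217565560032542), np.float64(5.890214642624868)] [ 0.56316106 -0.26041791  0.12445148]
```

```bash
python3 -m inch '[[[0,0,0.03,0,0,0,0.3],[0,0,0.03,0,0,0,0.3]]]'; python3 -m inch '[[[0,0,0,0,0,0,0.3],[0,0,0,0,0,0,0.3],[0,0,0,0,0,0,0.3],[0,0,0,0,0,0,0.3]]]'
```

```text
time: 11.83
eef_pos: [0.5633, -0.2604, 0.1239]
tcp_rot: [0.999, 0.041, 0.0, 0.0]
force: [-2.1, 0.2, 8.3]
width: 0.0345
finger_force: 63.1
time: 12.17
eef_pos: [0.5632, -0.2604, 0.124]
tcp_rot: [0.999, 0.041, 0.0, 0.0]
force: [-3.0, 2.1, 7.4]
width: 0.0349
finger_force: 63.1
```

```bash
python3 -m inch '[[[0,0,0,0,0,0,0.3],[0,0,0,0,0,0,0.3],[0,0,0,0,0,0,0.3],[0,0,0,0,0,0,0.3]]]'; python3 -m inch '[[[0,0,0,0,0,0,0.3],[0,0,0,0,0,0,0.3],[0,0,0,0,0,0,0.3],[0,0,0,0,0,0,0.3]]]'
python3 -m inch '[[[0,0,-0.04,0,0,0,0.3],[0,0,-0.08,0,0,0,0.3],[0,0,-0.12,0,0,0,0.3],[0,0,-0.12,0,0,0,0.3]]]'
```

```text
time: 12.5
eef_pos: [0.5632, -0.2604, 0.124]
tcp_rot: [0.999, 0.041, 0.0, 0.0]
force: [-2.1, 1.6, 7.5]
width: 0.0347
finger_force: 63.1
time: 12.83
eef_pos: [0.5633, -0.2604, 0.124]
tcp_rot: [0.999, 0.041, 0.0, 0.0]
force: [-2.0, 1.0, 7.6]
width: 0.035
finger_force: 63.1
time: 13.17
eef_pos: [0.563, -0.2604, 0.1259]
tcp_rot: [0.999, 0.041, 0.0, 0.0]
force: [0.1, 0.7, 0.6]
width: 0.0347
finger_force: 62.6
```

```bash
python3 -m inch '[[[0,0,0,0,0,0,0.42],[0,0,0,0,0,0,0.45],[0,0,0,0,0,0,0.48],[0,0,0,0,0,0,0.48],[0,0,0,0,0,0,0.48],[0,0,0,0,0,0,0.48],[0,0,0,0,0,0,0.48]]]' 40
python3 - <<'E'
from h import *
s=st(); im,d,P,cp=shot("wrist"); L=intool(P,s);L=L[~np.isnan(L[:,0])]
m=(abs(L[:,0])<.03)&(abs(L[:,1])<.035)&(L[:,2]>.04)&(L[:,2]<.062)
for sg in(1,-1):
    A=L[m&(L[:,1]*sg>.011)]; print("tip",len(A),A.min(0).round(4),A.max(0).round(4))
k=L[(L[:,2]<.045)&(L[:,2]>.025)&(abs(L[:,1])<.0105)&(abs(L[:,0])<.02)];print("knob",k.min(0).round(4),k.max(0).round(4))
E
```

```text
time: 13.75
eef_pos: [0.5629, -0.2604, 0.1259]
tcp_rot: [0.999, 0.041, -0.0, 0.0]
force: [0.4, 0.1, -0.9]
width: 0.0407
finger_force: 7.0
{'time': 13.75, 'eef_pos': [0.5629, -0.2604, 0.1259], 'tcp_rot': [0.9992, 0.0406, -0.0, 0.0], 'force': [0.4222, 0.1296, -0.9093], 'width': 0.0407, 'finger_force': 6.9528, 'joints': [0.5533, 0.5544, -0.2336, 1.7482, 0.1618, 0.8578, -1.2423]}
tip 597 [-0.0136  0.0155  0.0401] [0.013  0.0251 0.0619]
tip 599 [-0.0135 -0.0234  0.0402] [ 0.0128 -0.0135  0.0616]
knob [-0.0091 -0.008   0.0303] [0.0088 0.0099 0.045 ]
```

```bash
python3 -m inch '[[[0,0,-0.3,0,0,0,0.48],[0,0,-0.8,0,0,0,0.48],[0,0,-1.6,0,0,0,0.48],[0,0,-2.6,0,0,0,0.48],[0,0,-3.6,0,0,0,0.48],[0,0,-4,0,0,0,0.48],[0,0,-4,0,0,0,0.48],[0,0,-4,0,0,0,0.48]]]'
python3 - <<'E'
from h import *
s=st(); im,d,P,cp=shot("wrist")
circ(sel(P,(.563,-.26),.04,.085,.1),"knobtop?");circ(sel(P,(.563,-.26),.04,.055,.066),"headtop")
to(.51,-.005,.225,4.6)
to(.535,.22,.225,4.6)
E
```

```text
time: 14.47
eef_pos: [0.5629, -0.2604, 0.2264]
tcp_rot: [0.999, 0.041, 0.0, 0.0]
force: [-0.3, -0.4, -1.8]
width: 0.0409
finger_force: 7.0
{'time': 14.4667, 'eef_pos': [0.5629, -0.2604, 0.2264], 'tcp_rot': [0.9992, 0.0406, 0.0004, 0.0003], 'force': [-0.2592, -0.4451, -1.8299], 'width': 0.0409, 'finger_force': 6.9542, 'joints': [0.5699, 0.4399, -0.2534, 1.6722, 0.1241, 1.0443, -1.2124]}
knobtop? 397 [ 0.5624 -0.2615] 0.0089 z [0.0879 0.0938 0.0951]
headtop 1491 [ 0.5621 -0.2615] 0.023 z [0.0587 0.06   0.0612]
yaw now 4.65 shift [ -1.254 -10.343   0.012] turn [-0.03  0.08  0.05] rows 6.2
yaw now 4.65 shift [ 4.7200e-01 -1.9232e+01  1.4000e-02] turn [-0.03  0.08  0.05] rows 11.5
```

```bash
python3 -m inch '[[[0.1,-1,0,0,0,0,0.48],[0.1,-2.6,0,0,0,0,0.48],[0.2,-4.2,0,0,0,0,0.48],[0.2,-5.8,0,0,0,0,0.48],[0.3,-7.4,0,0,0,0,0.48],[0.3,-9,0,0,0,0,0.48],[0.3,-10.6,0,0,0,0,0.48],[0.4,-12.2,0,0,0,0,0.48],[0.4,-13.8,0,0,0,0,0.48],[0.4,-15.4,0,0,0,0,0.48],[0.47,-17,0,0,0,0,0.48],[0.47,-18,0,0,0,0,0.48]]]'
python3 -m inch '[[[0,-0.6,0,0,0,0,0.48],[0,-0.8,0,0,0,0,0.48],[0,-0.8,0,0,0,0,0.48],[0,-0.8,0,0,0,0,0.48]]]'
python3 - <<'E'
from h import *
s=st(); im,d,P,cp=shot("wrist")
Q=np.ascontiguousarray(sel(P,(.553,.251),.09,.008,.016)[:,:2],np.float32); print(cv2.minAreaRect(Q))
Q=np.ascontiguousarray(sel(P,(.553,.251),.09,.03,.046)[:,:2],np.float32); print("pegs",cv2.minAreaRect(Q))
Q=np.ascontiguousarray(sel(P,(.553,.251),.045,.037,.046)[:,:2],np.float32); print("4pegs",cv2.minAreaRect(Q))
L=intool(P,s);L=L[~np.isnan(L[:,0])]
m=(abs(L[:,0])<.03)&(abs(L[:,1])<.035)&(L[:,2]>.042)&(L[:,2]<.09)
for sg in(1,-1):
    A=L[m&(L[:,1]*sg>.0)]; print("tip",len(A),A.min(0).round(4),A.max(0).round(4))
to(.5532,.2507,.19,4.6)
E
```

```text
time: 15.52
eef_pos: [0.5361, 0.1937, 0.2243]
tcp_rot: [0.999, 0.043, -0.002, -0.001]
force: [0.0, 0.0, 0.7]
width: 0.0407
finger_force: 7.0
time: 15.85
eef_pos: [0.5363, 0.2076, 0.2248]
tcp_rot: [0.999, 0.04, -0.001, 0.001]
force: [0.5, -0.8, -1.6]
width: 0.0411
finger_force: 7.0
{'time': 15.85, 'eef_pos': [0.5363, 0.2076, 0.2248], 'tcp_rot': [0.9992, 0.0401, -0.001, 0.0008], 'force': [0.4915, -0.7554, -1.6024], 'width': 0.0411, 'finger_force': 6.9548, 'joints': [-0.0902, 0.3916, -0.4276, 1.7734, 0.1875, 1.0192, -2.0788]}
((0.5530828237533569, 0.250795841217041), (0.0987473800778389, 0.13029076159000397), 4.618846893310547)
pegs ((0.5528066158294678, 0.2506245970726013), (0.0915152058005333, 0.11648645251989365), 4.661898612976074)
4pegs ((0.5532534122467041, 0.2505868673324585), (0.04941390082240105, 0.05474638193845749), 4.806331634521484)
tip 605 [-0.0135  0.0157  0.042 ] [0.0129 0.0257 0.0641]
tip 600 [-0.0134 -0.023   0.042 ] [ 0.013  -0.0135  0.0646]
yaw now 4.53 shift [ 0.801 -1.694  1.398] turn [ 0.09  0.09 -0.07] rows 1.4
```

```bash
python3 -m inch '[[[0.4,-0.9,0.3,0,0,0,0.48],[0.8,-1.73,0.8,0,0,0,0.48],[0.8,-1.73,1.4,0,0,0,0.48],[0.8,-1.73,2.0,0,0,0,0.48],[0.8,-1.73,2.3,0,0,0,0.48],[0.8,-1.73,2.3,0,0,0,0.48],[0.8,-1.73,2.3,0,0,0,0.48],[0.8,-1.73,2.3,0,0,0,0.48]]]'
python3 - <<'E'
from h import *
s=st(); im,d,P,cp=shot("wrist")
Q=np.ascontiguousarray(sel(P,(.553,.251),.09,.008,.016)[:,:2],np.float32); print(cv2.minAreaRect(Q))
to(.5534,.2517,.0785,4.6)
cv2.imwrite("pics/w9.png",im[:,:,::-1])
E
```

```text
time: 16.57
eef_pos: [0.5537, 0.2532, 0.1694]
tcp_rot: [0.999, 0.04, 0.001, -0.0]
force: [0.4, 1.0, -0.8]
width: 0.0407
finger_force: 7.0
{'time': 16.5667, 'eef_pos': [0.5537, 0.2532, 0.1694], 'tcp_rot': [0.9992, 0.0399, 0.0007, -0.0002], 'force': [0.3909, 1.0321, -0.8112], 'width': 0.0407, 'finger_force': 6.9552, 'joints': [-0.1752, 0.5078, -0.4106, 1.7409, 0.2429, 0.9417, -2.1741]}
((0.5532381534576416, 0.25083255767822266), (0.09972085058689117, 0.1302664428949356), 4.834969997406006)
yaw now 4.6 shift [-0.026  0.071  3.645] turn [-0.02 -0.1  -0.  ] rows 2.2
```

View pics/w9.png

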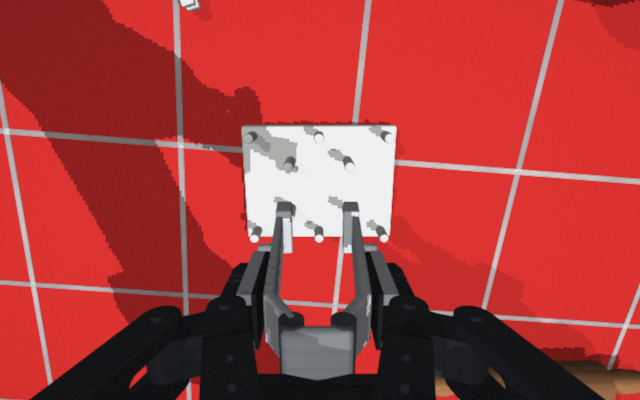

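The picture shows the rack at (320,185) squared up with the tongs tips at (285,225) and (350,225). Aligned, so lowering.

```bash
python3 -m inch '[[[-0.02,0.06,0.5,0,0,0,0.48],[-0.02,0.06,1.0,0,0,0,0.48],[-0.02,0.06,1.5,0,0,0,0.48],[-0.02,0.06,2.0,0,0,0,0.48],[-0.02,0.06,2.5,0,0,0,0.48],[-0.02,0.06,2.9,0,0,0,0.48],[-0.02,0.06,3.3,0,0,0,0.48],[-0.02,0.06,3.5,0,0,0,0.48],[-0.02,0.06,3.65,0,0,0,0.48],[-0.02,0.06,3.65,0,0,0,0.48],[-0.02,0.06,3.65,0,0,0,0.48]]]'
python3 -m inch '[[[0,0,0.06,0,0,0,0.48],[0,0,0.06,0,0,0,0.48],[0,0,0.06,0,0,0,0.48]]]'
```

```text
time: 17.53
eef_pos: [0.5529, 0.2525, 0.0774]
tcp_rot: [0.999, 0.041, 0.0, -0.0]
force: [-0.3, 0.2, -0.8]
width: 0.0409
finger_force: 6.9
time: 17.78
eef_pos: [0.5531, 0.2526, 0.0765]
tcp_rot: [0.999, 0.041, 0.001, -0.0]
force: [0.5, -0.9, 3.2]
width: 0.0411
finger_force: 7.4
```

```bash
python3 -m inch '[[[0,0,0,0,0,0,0.5],[0,0,0,0,0,0,0.52],[0,0,0,0,0,0,0.54],[0,0,0,0,0,0,0.57],[0,0,0,0,0,0,0.65],[0,0,0,0,0,0,0.8],[0,0,0,0,0,0,1],[0,0,0,0,0,0,1],[0,0,0,0,0,0,1],[0,0,0,0,0,0,1]]]' 20
python3 -m inch '[[[0,0,-0.3,0,0,0,1],[0,0,-0.8,0,0,0,1],[0,0,-1.6,0,0,0,1],[0,0,-2.6,0,0,0,1],[0,0,-3.6,0,0,0,1],[0,0,-4.6,0,0,0,1],[0,0,-5.6,0,0,0,1],[0,0,-6.4,0,0,0,1],[0,0,-6.4,0,0,0,1],[0,0,-6.4,0,0,0,1]]]'
python3 -m inch '[[[-1,0.7,0,0,0,0,1],[-2,1.4,0,0,0,0,1],[-2,2,0,0,0,0,1],[-2,2,0,0,0,0,1],[-2,2,0,0,0,0,1]]]'
python3 - <<'E'
from h import *
im,d,P,cp=shot("wrist"); im2,d2,P2,c2=shot("scene")
Q=sel(P,(.553,.251),.05,.125,.14); circ(Q,"cap")
circ(sel(P2,(.5625,-.2605),.04,.08,.1),"knob(scene)")
cv2.imwrite("pics/end.png",np.hstack([cv2.resize(im,(320,200)),cv2.resize(im2[160:280,170:470],(480,192))[:,:] if 0 else cv2.resize(im2[120:320,130:530],(400,200))])[:,:,::-1])
E
```

```text
time: 18.62
eef_pos: [0.5525, 0.2523, 0.0756]
tcp_rot: [0.999, 0.041, -0.0, -0.0]
force: [-0.3, 0.3, -0.3]
width: 0.0858
finger_force: 0.0
time: 19.45
eef_pos: [0.5533, 0.2527, 0.2383]
tcp_rot: [0.999, 0.041, 0.002, -0.001]
force: [0.9, -0.3, -0.3]
width: 0.0855
finger_force: 0.0
time: 19.87
eef_pos: [0.5069, 0.1976, 0.2355]
tcp_rot: [0.999, 0.04, -0.0, 0.0]
force: [0.2, -0.0, 0.8]
width: 0.0851
finger_force: 0.0
cap 988 [0.5523 0.2502] 0.0152 z [0.1272 0.1309 0.1322]
knob(scene) 50 [ 0.5662 -0.2598] 0.0099 z [0.0813 0.0892 0.092 ]
```

View pics/end.png

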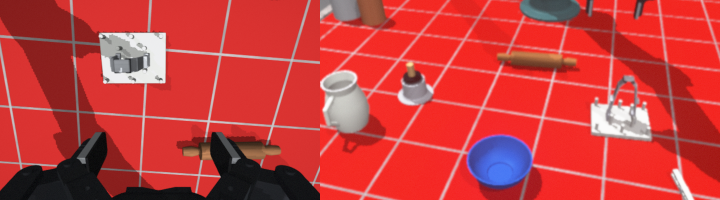

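The tongs stand upright in the rack at (622,105), the scrubber rests in the well at (413,85), and the bystanders haven't moved.

```bash
python3 -c "
from plant import order
print(order.sign_off())"
```

```text
the job is handed in; nothing more can be done
None
```

The job is handed in at about 20 s of robot time: the scrubber was pressed with the tongs at about 10 N (wrist reading corrected for weight) for just over a second, it rests in the well, the tongs stand upright in the rack, and the bystanders were left alone.

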